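# Unlatch the reagent case and right the tipped bottle

## Task

Swing the latch lever on the front of the grey reagent case free, then open the lid until it stands upright or leans back by itself. One of the three bottles in the lane inside has tipped against the divider: stand it upright on the lane floor, on its own side of the divider, without knocking over or shoving its two neighbours, and leave the lid open, the latch free and the other things on the bench where they are.

Things in the scene. Friction and masses are not known exactly. Their poses are not given: they have to be found in the camera images.
- case: Grey plastic reagent case, fixed to the bench: base 130 (x) x 300 (y) x 55 high, walls 4; 120 high when shut. Origin under the centre of the base, on the bench; x points away from its front (latch and handle on the -x side, hinge on the +x side), y to the left seen from the front, z up.
- lane_end (a point): Inside the case: middle of the left end of the bottle lane's floor, 7 above the bench, case axes. The lane, 52 wide between rails 15 high, runs from here 198 towards -y; its floor is a flat mat with one groove, 4 wide and 3 deep, across it 34 from here: the tipped bottle's foot edge rests there. On the +y side stands the divider, 6 thick, 38 high; beyond it a block 17 high.
- latch (a joint): Latch lever angle, rad. At 0 to 0.2 the arm lies along the case front over a steel lug of the lid and holds it shut. It turns about an upright pin near the front right corner; growing values swing its free end out, away from the case (counter-clockwise from above), up to 2.0. The lug is clear above 0.6; well free is 1.0 or more. It stays where left.
- latch_pivot (a point): Point on the upright axis of the latch lever, at the underside of its arm, 63 above the bench. The arm is 66 long, 12 wide and 8 thick; the point turns with the lever, its y axis pointing along the arm to the free end.
- latch_peg (a point): Upright round steel peg at the free end of the lever, 14 diameter, rising from the arm's top (71 above the bench) to 113; the point is on its axis, 98 above the bench and 60 from the pivot axis. When latched, 30 mm in front of the closed lid's front face.
- lid (a joint): Lid angle, rad: 0 closed, growing as it opens upward, stop at 1.75 (just past upright). The hinge is stiff: the lid (0.35 kg) stays where it is left; about 3 N at the handle moves it.
- lid_handle (a point): Middle of the steel bar handle on the lid's front face: a round bar about 90 long along the case's y axis, 48 in front of the face, 11 thick, 100 above the bench when shut; it turns with the lid, 184 from the hinge line. Its two legs are at the bar's ends.
- lid_hinge (a point): Point on the lid's hinge line, 55.5 above the bench at the case's back edge; the line runs along the case's y axis. It turns with the lid.
- bottle: The tipped amber reagent bottle, leaning about 40 degrees from upright along the lane with its head over the divider (towards the case's +y). 104 tall, body 40 diameter up to 60, shoulder to 71, neck 24 diameter, black cap 28 diameter from 78 to 104; about 0.12 kg. Origin at the centre of its underside, z along its axis towards the cap.
- bottle_cap (a point): Centre of the tipped bottle's black cap, on its axis, 92 from its underside.
- neighbour1: Standing bottle of the same shape in the lane, the one next to the tipped bottle. Origin at the centre of its underside.
- neighbour2: Standing bottle of the same shape, farther along the lane. Origin at the centre of its underside.
- jar: Specimen jar, white, 54 diameter, 75 tall, standing on the bench near the case. Origin at the centre of its underside.
- slidebox: Cardboard slide box 85 x 60 x 30 high lying near the case. Origin at the centre of its underside.
- spectacles: Black spectacles lying on the bench, about 140 wide, 120 long, 8 high. Origin at the middle of the frame.
- timer: Round white bench timer, 60 diameter, 25 high. Origin at the centre of its underside.

How it is judged (in metres and radians):
On the way, in this order (a step that is already met when the one before it is completed fails the run):
1. the latch lever is swung free (past 1.0 rad) while the lid is still shut (value of joint latch above 1 rad and value of joint lid below 0.1 rad), for 0.1 s.
2. the lid is opened to about upright (past 1.4 rad) (value of joint lid above 1.4 rad), for 0.2 s.
3. the tipped bottle stands upright on the lane floor (angle between bottle's own z axis and vertical below 0.12 rad and x of bottle in the frame of case between -0.02 and 0.02 m and y of bottle in the frame of case between -0.15 and 0.05 m and z of bottle in the frame of case below 0.015 m), for 0.2 s.
At the end, for the whole second after the job is handed in: Latch past 0.8 rad, lid past 1.4 rad; the bottle still and upright within 0.12 rad on the lane floor (origin at most 15 mm above the case's, within 20 mm of the lane's centre line, right of the divider: case y -150 to 50 mm); both neighbours upright within 0.12 rad (all of step 3 and value of joint latch above 0.8 rad and value of joint lid above 1.4 rad and linear speed of bottle below 0.02 m/s and angle between each of neighbour1, neighbour2's own z axis and vertical below 0.12 rad); the robot touches nothing.
It fails at once if a neighbour bottle is knocked over (0.4 rad) or shoved more than 30 mm (angle between any of neighbour1, neighbour2's own z axis and vertical above 0.4 rad or distance of any of neighbour1, neighbour2 from where it was at the start of the episode above 0.03 m).
It fails at once if another thing on the bench is moved more than 40 mm (distance of any of jar, slidebox, spectacles, timer from where it was at the start of the episode above 0.04 m).
It also fails if it takes over 67 s, if anything falls off the work surface, if the arm or the gripper's body presses on something with over 40 N, if the wrist force passes 120 N, or if a joint passes its speed limit or range.

## Robot

A 7-joint arm with a two-finger parallel gripper is mounted at the origin on the work surface. World frame = base frame: x ahead of the robot, y to its left, z up, the work surface at z = 0. Lengths are in mm, angles in rad, forces in N, time in s.
With the tool pointing down it reaches from about 400 to 875 mm from the base axis. Payload 6.5 kg.
Tool frame: the origin (TCP) lies at the very end of the fingers, on their centre line; the grasp point (between the pads) lies 19 mm behind it; z points along the fingers, y is the line along which they close (so a half turn about z gives the same grasp; the last joint's range is limited). The gripper opens to 85 mm and grips with 20 to 120 N. Pads are 22 mm wide; open, the fingers measure 114 mm over their backs; the gripper's body (76 mm by 85 mm) begins 54 mm behind the grasp point. The pads swing forward as they close: fully open they stand 13 mm farther back than shut.
Start: joints at [-1.374, 0.536, -0.004, 1.538, 0.003, 1.067, -0.071], TCP at [168.856, 627.677, 231.29] pointing down, gripper open.
Joint ranges: [-2.7, 2.7], [-0.37, 2.16], [-1.27, 1.26], [0.24, 2.4], [-1.31, 4.45], [0.19, 1.91], [-2.76, 2.76]. Speed limits (rad/s): [2.39, 2.39, 3.14, 3.14, 3.14, 3.14, 3.14].

## Interface

Orientations are given as [roll, pitch, yaw] about the fixed x, y, z axes, in that order (R = Rz(yaw) Ry(pitch) Rx(roll)).
In Python, from rig import bot, capture gives the robot as it stands.
- The arm moves only by the tool apply_moves, never from a script. Its argument "commands" is one flat list of numbers, 4 for each row, row after row: the shift along the tool's x, y, z as a fraction of full scale, then the turn about the tool's z as a fraction of full scale. A call has 1 to 12 rows; each row is the pose to reach, as a shift and turn from the pose commanded when the call began, along the tool's axes at that moment, turning the shorter way round; what a row does not reach only later rows make up. Full scale, the value 1, is 0.25 m for a shift and pi rad for a turn. A row lasts 1/8 s, in which the tool goes at most 62.5 mm and 10.7 degrees, less where a joint would pass 70% of its speed; a pose out of reach is approached as far as the arm can. A call with a number of a shift or a turn outside -1 to 1 is refused whole. A call with a gripper value outside its range is refused whole. "claw" is the opening, from -1 (shut) to 1 (fully open), set as the call begins (left out, the last holds). The fingers move at their own pace and stop on an object; "squeeze" is the grip in N (left out, the last holds). Time passes only in rows, so rows that repeat a pose let the fingers close. It gives the time, the measured TCP pose, the force, the opening and the grip force at its end, in the units of the state.
- bot.state(): the state, without advancing time (a new reading comes with each control period).
- capture(name): name is "scene" or "top" or "wrist"; returns a dict with "frame" (400x640x3 uint8, blue, green, red), "range_z" (400x640 float32, mm along the optical axis (not along the pixel's ray), 0 where there is no reading), "fx", "fy", "cx", "cy" (pixels), "xyz" and "rotation" of the camera in the world. Camera axes: x right, y up, looking along -z (the intrinsics and any distortion apply to the point x, -y, -z); pixel columns grow to the right and rows downward; lengths in mm; the calibration is good to about 2 mm. A picture is of the moment at which its call begins.
- bot.finish_job(): hands the job in; it is judged then, once.
The state is a dict: "clock": time; "qpos": joint angles; "qvel": joint speeds; "effort": joint torques, N m; "tool_pos": TCP position; "tool_rot": TCP orientation; "force": force on the tool from outside, world axes, zero at the start; "wrist_torque": the same for the moment, N m; "gripper_width": finger opening in mm; "finger_force": force on a finger pad.
Only numpy, scipy, OpenCV 4.12 (cv2) and the standard library are available. Lean on these libraries where they do the work, as an engineer would, in place of code of your own. Each camera call takes 0.05 s, during which the arm holds its last target. There are 200 camera calls.

## Working session

There is one attempt and no reset: what is moved stays moved. The work goes in short steps, Python scripts to look and compute and a tool call to move; the robot and the scene stay as the last step left them, time stands still between calls to the robot, and variables do not carry over. Pictures are saved under pics/ and viewed, at most 10 in all, crops included, and the job is handed in when it is done.

Besides the shell and the picture viewer there is one more tool, called after "Call:" as name(argument=value, ...) on one line, values as JSON. apply_moves: Moves the arm, as the interface text tells. Shift numbers are shares of 0.25 m and turn numbers shares of pi rad, none past 1 either way. Its arguments: {"type":"object","properties":{"commands":{"type":"array","items":{"type":"number"}},"claw":{"type":"number"},"squeeze":{"type":"number"}},"required":["commands"]}

```bash
ls; mkdir -p pics
cat > h.py <<'E'
import numpy as np, cv2
from rig import bot, capture
def pts(c):
    v,u=np.mgrid[0:400,0:640]; d=c["range_z"]
    p=np.stack([(u-c["cx"])/c["fx"]*d,-(v-c["cy"])/c["fy"]*d,-d],-1)
    R=np.array(c["rotation"])
    if R.shape!=(3,3):
        from scipy.spatial.transform import Rotation as Ro
        R=Ro.from_euler("xyz",R).as_matrix()
    return p@R.T+np.array(c["xyz"])
E
python3 - <<'E'
from h import *
for n in("scene","top"):
    c=capture(n); cv2.imwrite(f"pics/{n}0.png",c["frame"]); np.savez(f"{n}0.npz",**c)
    print(n,c["xyz"],c["rotation"],c["fx"],c["fy"],c["cx"],c["cy"],[k for k in c])
print(bot.state())
E
```

```text
pics
scene [992.55942897 844.53650077 990.49049936] [ 0.82655682 -0.01831092  2.66984818] 460.09109076331913 460.09109076331913 318.4050235613189 202.63229692817004 ['frame', 'range_z', 'fx', 'fy', 'cx', 'cy', 'xyz', 'rotation']
top [ 359.9369899   -31.90509287 1043.36319768] [ 0.19325347 -0.0024523  -1.55418571] 365.13135149229294 365.13135149229294 317.3380626129482 201.4572006160014 ['frame', 'range_z', 'fx', 'fy', 'cx', 'cy', 'xyz', 'rotation']
{'clock': 0.1, 'qpos': array([-1.37422099,  0.53710701, -0.00442729,  1.53876074,  0.00262146,
        1.06730154, -0.07120521]), 'qvel': array([-0.00091068, -0.00302128, -0.0010072 , -0.00346405, -0.00024785,
       -0.0003499 ,  0.00081542]), 'effort': array([ 2.76717074e-03, -5.84563923e+01,  1.05195522e+00, -2.59776342e+01,
        1.26480081e-02,  4.59542076e-03,  2.44992890e-05]), 'tool_pos': array([168.72466494, 627.13514754, 230.49534516]), 'tool_rot': array([-3.14002777e+00,  1.40613448e-04,  2.87888452e+00]), 'force': array([-0.25019846, -0.47888318,  0.16497645]), 'wrist_torque': array([ 0.02335667, -0.02086621, -0.01375008]), 'finger_force': 0.0, 'gripper_width': 85.5636164915024}
```

View pics/scene0.png

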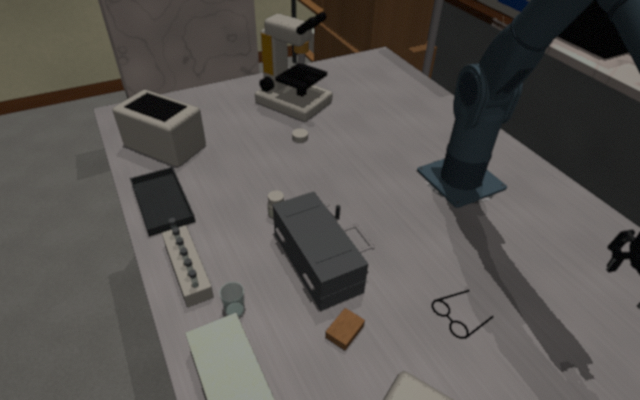

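View pics/top0.png

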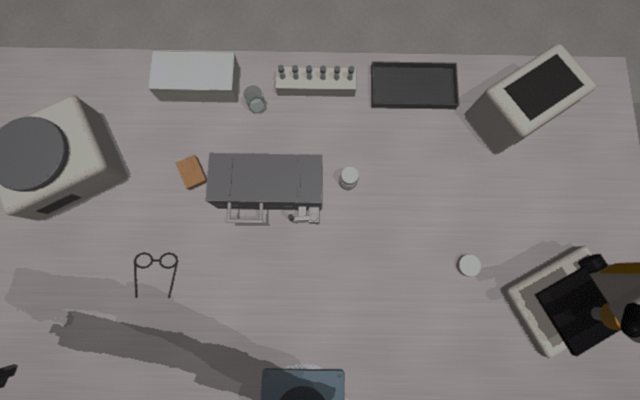

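The scene view shows the grey case at about (320,250), its handle at (357,238) and the peg at (337,211). In the top view the case spans (208-323, 153-208), the handle is at (247,213), the peg at (291,217), the jar at (348,177), the box at (191,172) and the spectacles at (156,270).

Run:
```python
from h import *
c=dict(np.load("top0.npz")); P=pts(c)
for u,v in [(265,300),(330,240),(220,165),(310,165),(265,180),(290,217),(292,217),(247,222),(232,205),(262,205),(303,213),(349,172),(191,172),(156,260)]:
    print((u,v),P[v,u].round(1))
# lid top: rectangle
m=(abs(P[...,2]-120)<6)&(P[...,0]>380)&(P[...,0]<700)&(P[...,1]<300)&(P[...,1]>-200)
m=cv2.morphologyEx(m.astype(np.uint8),cv2.MORPH_OPEN,np.ones((5,5)))
q=P[m>0][:,:2].astype(np.float32); print(len(q),cv2.minAreaRect(q), np.median(P[m>0][:,2]))
print(cv2.boxPoints(cv2.minAreaRect(q)))
for n in("top","scene"):
    c=dict(np.load(n+"0.npz")); P=pts(c)
    m=(P[...,2]>75)&(P[...,2]<116)&(P[...,0]>330)&(P[...,0]<480)&(P[...,1]<250)&(P[...,1]>-100)
    vu=np.argwhere(m); print(n,len(vu))
    for z in (78,86,94,102,110):
        s=m&(abs(P[...,2]-z)<4); print(z,[tuple(x) for x in P[s][::max(1,s.sum()//10)].round(0).astype(int)])
t=cv2.resize(dict(np.load("top0.npz"))["frame"][140:240,190:370],None,fx=4,fy=4,interpolation=cv2.INTER_CUBIC)
cv2.imwrite("pics/crop.png",np.clip(t*1.8,0,255))
```

```text
(265, 300) [284.  109.1  -1.1]
(330, 240) [ 4.527e+02 -6.900e+01  2.000e-01]
(220, 165) [633.6 225.8 120.8]
(310, 165) [638.1 -10.3 119.4]
(265, 180) [595.5 106.3 119.1]
(290, 217) [500.1  38.5 112.8]
(292, 217) [500.3  33.5 111.9]
(247, 222) [486.2 149.8 105.9]
(232, 205) [538.6 202.4  59.5]
(262, 205) [532.2 113.7 102.4]
(303, 213) [519.2   7.3  62.5]
(349, 172) [ 633.6 -116.8   74.2]
(191, 172) [638.3 333.1  29.6]
(156, 260) [388.  418.2   6.6]
5522 ((603.0762939453125, 108.7244873046875), (300.6713562011719, 131.26608276367188), 89.9212875366211) 119.96981404803535
[[537.23676  -41.52089 ]
 [668.50275  -41.701218]
 [668.91583  258.96985 ]
 [537.64984  259.1502  ]]
top 0
78 []
86 []
94 []
102 []
110 []
scene 0
78 []
86 []
94 []
102 []
110 [][ WARN:0@0.376] global loadsave.cpp:1063 imwrite_ Unsupported depth image for selected encoder is fallbacked to CV_8U.
```

View pics/crop.png

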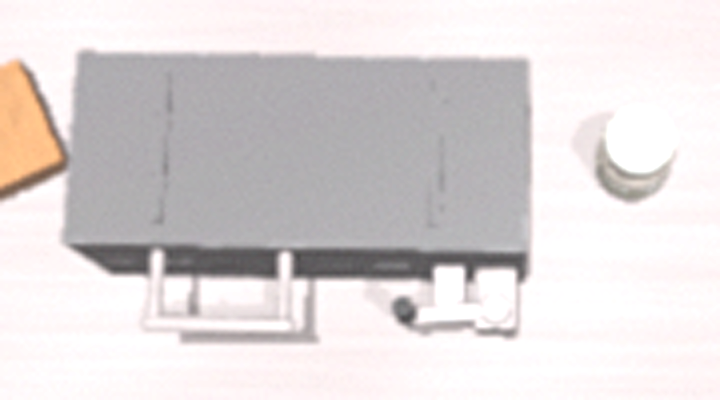

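The crop shows the handle bar at (150-290, 322), the dark peg top at (403,308), the pivot at (493,312) and the jar at (640,145). The case axes match the world axes, with its centre near (603, 109).

```bash
cat >> h.py <<'E'
def ray(c,u,v,z):
    from scipy.spatial.transform import Rotation as Ro
    R=np.array(c["rotation"]); R=R if R.shape==(3,3) else Ro.from_euler("xyz",R).as_matrix()
    d=R@np.array([(u-c["cx"])/c["fx"],-(v-c["cy"])/c["fy"],-1]); o=np.array(c["xyz"])
    return o+d*(z-o[2])/d[2]
E
python3 - <<'E'
from h import *
c=dict(np.load("top0.npz"));P=pts(c)
g=c["frame"].max(-1)
m=np.zeros(g.shape,np.uint8); m[208:224,283:298]=(g[208:224,283:298]<60)
vu=np.argwhere(m);print("peg top px",len(vu),vu.mean(0)); v,u=vu.mean(0); print(ray(c,u,v,108), P[m>0][:,2].round())
print("bar",ray(c,190+150/4,140+322/4,103),ray(c,190+292/4,140+322/4,103))
print("pivot",ray(c,190+495/4,140+312/4,71),P[216:220,310:316].reshape(-1,3)[::4].round())
s=dict(np.load("scene0.npz"));Q=pts(s);g=s["frame"].max(-1)
m=np.zeros(g.shape,np.uint8); m[203:220,330:344]=(g[203:220,330:344]<70)
vu=np.argwhere(m);t=vu[vu[:,0]<=vu[:,0].min()+3];print("scene peg",t.mean(0),ray(s,t[:,1].mean(),t[:,0].mean(),112))
m=(abs(Q[...,2]-120)<5)&(Q[...,0]>400)&(Q[...,0]<750)&(Q[...,1]<350)&(Q[...,1]>-150)
m=cv2.morphologyEx(m.astype(np.uint8),cv2.MORPH_OPEN,np.ones((5,5)));print(cv2.minAreaRect(Q[m>0][:,:2].astype(np.float32)))
E
```

```text
peg top px 20 [210.75 290.3 ]
[517.21019443  38.63854457 108.        ] [ 29.  28.  32.  29.  27.  29.  29.  28.  29.  33.  32.  30.  33.  34.
  31. 110. 102. 100.  98.  87.]
bar [489.62032167 201.21125272 103.        ] [491.18269703 109.09384554 103.        ]
pivot [504.741122   -22.23241938  71.        ] [[510. -12.  72.]
 [510. -23.  73.]
 [507. -18.  74.]
 [505. -12.  69.]
 [505. -23.  72.]
 [502. -18.  72.]]
scene peg [207.5 337.5] [505.80291733  43.07665348 112.        ]
((602.7430419921875, 108.70779418945312), (303.83251953125, 133.07470703125), 89.92036437988281)
```

Call:
apply_moves(commands=[-0.24, -0.24, 0, -0.05, -0.48, -0.48, 0, -0.084, -0.72, -0.72, 0, -0.084, -0.96, -0.96, 0, -0.084, -0.96, -0.96, 0, -0.084, -0.96, -0.96, 0, -0.084, -0.96, -0.96, 0, -0.084, -0.96, -0.96, 0, -0.084], claw=0)

```text
clock: 1.1
tool_pos: [337.7, 334.5, 231.2]
tool_rot: [3.141, -0.0, -3.139]
force: [0.1, 0.3, -0.5]
gripper_width: 43.0
finger_force: 0.0
```

Call:
apply_moves(commands=[-0.17, -0.25, 0.03, 0, -0.34, -0.5, 0.06, 0, -0.51, -0.75, 0.1, 0, -0.676, -1, 0.124, 0, -0.676, -1, 0.124, 0, -0.676, -1, 0.124, 0, -0.676, -1, 0.124, 0])

```text
clock: 1.98
tool_pos: [507.1, 85.8, 200.0]
tool_rot: [3.141, -0.001, -3.138]
force: [-0.2, 1.3, -0.6]
gripper_width: 42.5
finger_force: 0.0
```

Call:
apply_moves(commands=[0, -0.184, 0, 0, 0, -0.184, 0.2, 0, 0, -0.184, 0.2, 0])

```text
clock: 2.35
tool_pos: [504.4, 39.7, 148.0]
tool_rot: [-3.141, -0.007, -3.137]
force: [0.7, 1.2, 0.2]
gripper_width: 42.6
finger_force: 0.0
```

Call:
apply_moves(commands=[0, 0, 0.14, 0, 0, 0, 0.272, 0, 0, 0, 0.272, 0])

```text
clock: 2.72
tool_pos: [506.4, 39.7, 82.0]
tool_rot: [3.141, -0.003, -3.137]
force: [-0.6, -0.7, 0.4]
gripper_width: 42.8
finger_force: 0.0
```

Call:
apply_moves(commands=[0, 0, 0, 0, 0, 0, 0, 0, 0, 0, 0, 0, 0, 0, 0, 0, 0, 0, 0, 0], claw=-1, squeeze=40)

```text
clock: 3.35
tool_pos: [509.0, 38.7, 84.0]
tool_rot: [3.14, 0.003, -3.14]
force: [-1.9, 2.4, 8.3]
gripper_width: 12.6
finger_force: 39.4
```

Call:
apply_moves(commands=[0.036, -0.003, -0.008, 0, 0.071, -0.011, -0.01, 0, 0.105, -0.024, -0.01, 0, 0.136, -0.042, -0.01, 0, 0.164, -0.065, -0.01, 0, 0.188, -0.091, -0.01, 0, 0.208, -0.12, -0.01, 0, 0.224, -0.153, -0.01, 0, 0.237, -0.199, -0.01, 0, 0.237, -0.199, -0.01, 0, 0.237, -0.199, -0.01, 0])

```text
clock: 4.72
tool_pos: [445.9, -11.9, 84.4]
tool_rot: [3.141, -0.005, -3.14]
force: [-5.2, 2.5, -1.3]
gripper_width: 12.8
finger_force: 40.6
```

Call:
apply_moves(commands=[0, 0, 0, 0, 0, 0, 0, 0, 0, 0, 0, 0], claw=0)

```text
clock: 5.1
tool_pos: [449.1, -12.3, 85.1]
tool_rot: [-3.141, 0.001, -3.141]
force: [0.4, -0.8, -0.0]
gripper_width: 42.8
finger_force: 0.0
```

Call:
apply_moves(commands=[0, 0, -0.2, 0, 0, 0, -0.4, 0, 0, 0, -0.4, 0, 0, 0, -0.4, 0])

```text
clock: 5.6
tool_pos: [448.2, -12.0, 184.6]
tool_rot: [3.141, -0.0, -3.141]
force: [0.2, 0.6, -1.0]
gripper_width: 43.0
finger_force: 0.0
```

Run:
```python
from h import *
print(bot.state()["qpos"].round(2)); c=capture("scene");np.savez("s1.npz",**c)
cv2.imwrite("pics/s1.png",cv2.resize(c["frame"][150:320,230:430],None,fx=3,fy=3,interpolation=cv2.INTER_CUBIC))
```

```text
[-0.26  0.26  0.22  2.1  -0.08  0.78  1.58]
```

View pics/s1.png

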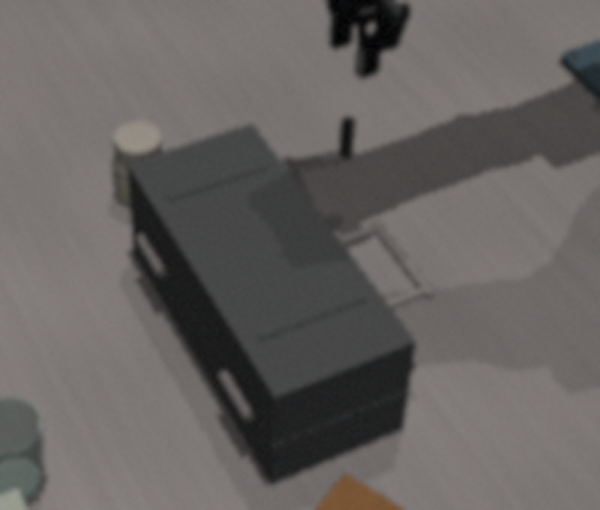

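The crop shows the peg at (347,138), well away from the case front, so the latch is free at about 1.4 rad. The lid is shut and the handle is at (385,265).

Call:
apply_moves(commands=[-0.05, 0.2, 0, 0.059, -0.1, 0.4, 0, 0.118, -0.168, 0.6, 0, 0.177, -0.168, 0.668, 0, 0.236, -0.168, 0.668, 0, 0.295, -0.168, 0.668, 0, 0.354, -0.168, 0.668, 0, 0.413, -0.168, 0.668, 0, 0.472, -0.168, 0.668, 0, 0.5, -0.168, 0.668, 0, 0.5])

```text
clock: 6.9
tool_pos: [489.4, 154.7, 183.4]
tool_rot: [-3.139, 0.002, 1.573]
force: [-0.1, 0.4, -0.8]
gripper_width: 42.9
finger_force: 0.0
```

Run:
```python
from h import *
c=capture("wrist");P=pts(c)
m=(abs(P[...,2]-103)<6)&(P[...,0]<520)
print(m.sum(),P[m].mean(0),np.percentile(P[m],[2,50,98],axis=0).round(1))
s=bot.state();print(s["tool_pos"],s["qpos"].round(2))
```

```text
2897 [496.42401249 163.7708603  102.53979729] [[486.9 113.7  98.8]
 [493.8 168.  102.7]
 [518.2 206.1 104.9]]
[489.56446412 154.71216483 183.70030007] [-0.78  0.4   0.49  1.96 -0.24  0.84 -0.16]
```

Call:
apply_moves(commands=[0, 0.008, 0.2, 0, 0, 0.008, 0.4, 0, 0, 0.008, 0.41, 0, 0, 0.008, 0.41, 0])

```text
clock: 7.45
tool_pos: [492.9, 154.9, 83.2]
tool_rot: [3.141, -0.0, 1.572]
force: [0.3, -1.0, -0.6]
gripper_width: 42.9
finger_force: 0.0
```

Call:
apply_moves(commands=[0, 0, 0, 0, 0, 0, 0, 0, 0, 0, 0, 0, 0, 0, 0, 0, 0, 0, 0, 0], claw=-1, squeeze=40)

```text
clock: 8.07
tool_pos: [490.4, 155.5, 83.5]
tool_rot: [-3.138, -0.001, 1.573]
force: [-6.9, -0.7, 10.0]
gripper_width: 9.6
finger_force: 39.0
```

Call:
apply_moves(commands=[0, 0.014, -0.052, 0, 0, 0.034, -0.105, 0, 0, 0.084, -0.203, 0, 0, 0.148, -0.293, 0, 0, 0.225, -0.372, 0, 0, 0.312, -0.439, 0, 0, 0.409, -0.492, 0, 0, 0.513, -0.53, 0, 0, 0.621, -0.552, 0, 0, 0.731, -0.558, 0, 0, 0.841, -0.547, 0, 0, 0.927, -0.526, 0])

```text
clock: 9.57
tool_pos: [725.8, 155.0, 216.3]
tool_rot: [3.139, 0.0, 1.572]
force: [-3.9, -0.7, -0.0]
gripper_width: 9.6
finger_force: 39.4
```

Call:
apply_moves(commands=[0, 0, 0, 0, 0, 0, 0, 0])

```text
clock: 9.82
tool_pos: [725.5, 154.9, 216.1]
tool_rot: [3.137, 0.0, 1.572]
force: [3.4, 0.1, 4.0]
gripper_width: 9.6
finger_force: 40.3
```

Run:
```python
from h import *
c=capture("scene");P=pts(c)
cv2.imwrite("pics/s2.png",np.clip(cv2.resize(c["frame"][120:320,210:430],None,fx=3,fy=3,interpolation=cv2.INTER_CUBIC)*1.5,0,255).astype(np.uint8))
print(bot.state()["tool_pos"],bot.state()["qpos"].round(2))
```

```text
[725.33134942 154.97279696 216.11481021] [-0.54  0.75  0.47  1.29 -0.34  1.17 -0.05]
```

View pics/s2.png

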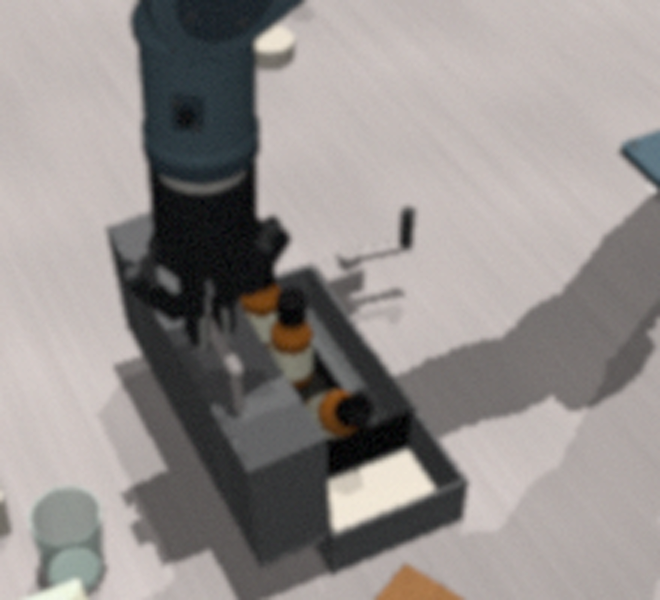

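The lid stands open, just past upright. The tipped bottle's cap is at (352,412) in the crop, next to the standing neighbour's cap at (292,305); the divider and white block are at (375,470).

Call:
apply_moves(commands=[0, 0, 0, 0, 0, 0, 0, 0, 0, 0, 0, 0], claw=0)

```text
clock: 10.25
tool_pos: [723.1, 155.4, 213.2]
tool_rot: [-3.14, 0.0, 1.572]
force: [0.1, 0.7, 0.2]
gripper_width: 42.9
finger_force: 0.0
```

Call:
apply_moves(commands=[0, 0, -0.2, 0, 0, 0, -0.36, 0, 0, -0.2, -0.36, 0, 0, -0.4, -0.36, 0, 0, -0.6, -0.36, 0, 0, -0.8, -0.36, 0, 0, -0.88, -0.36, 0, 0, -0.88, -0.36, 0, 0, -0.88, -0.36, 0])

```text
clock: 11.38
tool_pos: [504.7, 155.0, 303.9]
tool_rot: [3.141, 0.0, 1.572]
force: [0.1, -0.4, 0.1]
gripper_width: 42.6
finger_force: 0.0
```

Run:
```python
from h import *
for n in("top","scene","wrist"):
    c=capture(n);np.savez(n+"3.npz",**c);P=pts(c);f=c["frame"].astype(int)
    box=(P[...,0]>535)&(P[...,0]<664)&(P[...,1]>-45)&(P[...,1]<262)&(P[...,2]>5)
    am=box&(f[...,2]>60)&(f[...,2]>1.5*f[...,0]); bl=box&(P[...,2]>62)&(f.max(-1)<45)
    for k,m in(("amber",am),("black",bl)):
        nl,L,st,ce=cv2.connectedComponentsWithStats(m.astype(np.uint8))
        for i in range(1,nl):
            if st[i,4]>15: q=P[L==i];print(n,k,st[i],"mean",q.mean(0).round(),"lo",np.percentile(q,5,axis=0).round(),"hi",np.percentile(q,95,axis=0).round())
c=dict(np.load("wrist3.npz"));cv2.imwrite("pics/w3.png",np.clip(c["frame"]*1.6,0,255).astype(np.uint8))
print(bot.state()["tool_pos"])
```

```text
top amber [248 176  12  14 131] mean [600. 145.  73.] lo [586. 132.  62.] hi [618. 157.  81.]
top amber [283 178  15  13  82] mean [595.  43.  72.] lo [584.  28.  65.] hi [610.  62.  93.]
top amber [303 178  15  11  75] mean [598. -12.  72.] lo [589. -29.  64.] hi [613.   7.  88.]
top amber [266 180   7  13  38] mean [599. 104.  31.] lo [585.  99.  19.] hi [614. 113.  39.]
top black [219 158   9  15  49] mean [556. 144. 384.] lo [550. 143. 367.] hi [562. 149. 401.]
top black [238 175  11  10  83] mean [601. 168.  97.] lo [592. 157.  89.] hi [611. 182. 105.]
scene amber [291 216  11   7  59] mean [613.  -2.  73.] lo [599. -15.  66.] hi [624.   6.  79.]
scene amber [300 228  14   8  79] mean [607.  55.  72.] lo [591.  41.  66.] hi [620.  63.  79.]
scene amber [316 250  11  11  57] mean [613. 145.  73.] lo [597. 135.  65.] hi [622. 156.  80.]
scene black [348  26  35  37 617] mean [545. 163. 634.] lo [536. 128. 615.] hi [556. 205. 651.]
scene black [355  57  17  59 578] mean [540. 164. 549.] lo [536. 148. 498.] hi [543. 177. 599.]
scene black [341 113  25  66 540] mean [546. 162. 413.] 
[... 350 characters left out ...]
35  32 630] mean [600. 145.  71.] lo [587. 133.  59.] hi [617. 158.  78.]
wrist amber [381 176  26  15  85] mean [598. 103.  28.] lo [587.  97.   6.] hi [613. 112.  36.]
wrist amber [376 209  21  13  47] mean [596.  60.  12.] lo [586.  51.   8.] hi [608.  65.  15.]
wrist amber [382 223  32  31 526] mean [599.  54.  68.] lo [586.  36.  57.] hi [617.  64.  77.]
wrist amber [403 269  11  16 102] mean [611.  17.  99.] lo [541. -10.  66.] hi [626. 162. 324.]
wrist black [398 126  32  33 733] mean [603. 173.  95.] lo [592. 158.  86.] hi [615. 185. 103.]
wrist black [  388   239   197   161 10347] mean [555. 155. 349.] lo [538.  58. 110.] hi [592. 167. 382.]
[504.74377527 154.76770706 303.65104821]
```

View pics/w3.png

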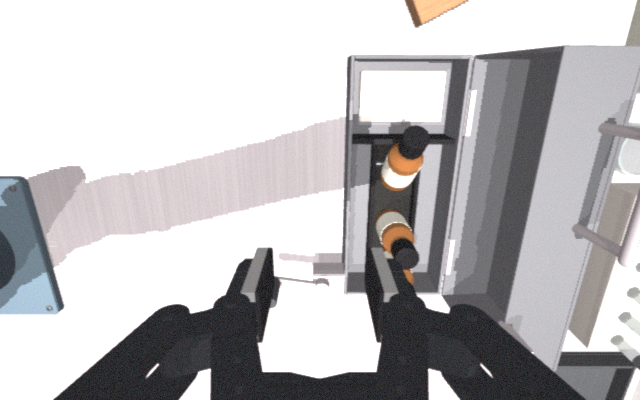

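The wrist view shows the tipped bottle's cap at (413,142), its body at (400,170), neighbour1 at (398,235) and the divider at row 138. I put the cap centre at about (604,172,88) and the foot edge at about y=128, which matches a 40° lean.

Call:
apply_moves(commands=[0.03, 0.2, 0, 0, 0.068, 0.397, 0.1, 0, 0.068, 0.397, 0.35, 0, 0.068, 0.397, 0.6, 0, 0.068, 0.397, 0.656, 0, 0.068, 0.397, 0.656, 0], claw=0.25, squeeze=20)

```text
clock: 12.28
tool_pos: [603.8, 171.9, 140.2]
tool_rot: [3.142, 0.0, 1.572]
force: [-0.1, -0.1, 0.7]
gripper_width: 53.3
finger_force: 0.0
```

Run:
```python
from h import *
c=capture("wrist");P=pts(c);f=c["frame"].astype(int)
m=(P[...,0]>580)&(P[...,0]<630)&(P[...,1]>140)&(P[...,1]<200)&(P[...,2]>70)&(P[...,2]<115)&(f.max(-1)<45)
q=P[m];print(len(q),np.percentile(q,[2,50,98],axis=0).round(1));print(bot.state()["tool_pos"])
```

```text
1903 [[593.3 158.1  87.8]
 [605.  177.   95.9]
 [617.2 187.8 103.4]]
[604.88256492 172.20387404 141.76940018]
```

Call:
apply_moves(commands=[-0.005, 0.003, 0.15, 0, -0.005, 0.003, 0.284, 0, -0.005, 0.003, 0.284, 0])

```text
clock: 12.7
tool_pos: [604.1, 171.1, 69.4]
tool_rot: [-3.141, -0.0, 1.572]
force: [1.1, -0.0, 0.4]
gripper_width: 53.7
finger_force: 0.0
```

Call:
apply_moves(commands=[0, 0, 0, 0, 0, 0, 0, 0, 0, 0, 0, 0, 0, 0, 0, 0], claw=-1, squeeze=20)

```text
clock: 13.2
tool_pos: [605.8, 171.8, 71.1]
tool_rot: [3.138, -0.002, 1.572]
force: [-0.2, 1.7, 7.5]
gripper_width: 27.2
finger_force: 21.1
```

Call:
apply_moves(commands=[-0.02, 0, -0.006, 0, -0.042, 0, -0.012, 0, -0.064, 0, -0.02, 0, -0.086, 0, -0.026, 0, -0.108, 0, -0.031, 0, -0.131, 0, -0.034, 0, -0.131, 0, -0.034, 0])

```text
clock: 14.08
tool_pos: [605.3, 139.3, 79.4]
tool_rot: [3.139, -0.003, 1.572]
force: [-0.5, 2.1, 7.0]
gripper_width: 27.3
finger_force: 21.2
```

```bash
cat > look.py <<'E'
from h import *
for n in("top","scene","wrist"):
    c=capture(n);P=pts(c);f=c["frame"].astype(int)
    m=(P[...,0]>570)&(P[...,0]<640)&(P[...,1]>75)&(P[...,1]<200)&(P[...,2]>8)&(P[...,2]<115)&(f[...,2]>60)&(f[...,2]>1.5*f[...,0])
    q=P[m]; print(n,m.sum(), np.percentile(q,[5,50,95],axis=0).round(1).tolist() if len(q)>5 else "")
    nb=(P[...,0]>570)&(P[...,0]<640)&(P[...,1]>20)&(P[...,1]<75)&(P[...,2]>55)&(P[...,2]<80)&(f[...,2]>60)&(f[...,2]>1.5*f[...,0])
    print("  n1",nb.sum(),P[nb].mean(0).round(1) if nb.any() else "")
    if n=="scene": cv2.imwrite("pics/look.png",np.clip(cv2.resize(f[190:290,270:370].astype(np.uint8),None,fx=5,fy=5,interpolation=cv2.INTER_CUBIC)*1.6,0,255).astype(np.uint8))
print(bot.state()["tool_pos"],bot.state()["force"])
E
python3 look.py; cp pics/look.png pics/l1.png
```

```text
top 112 [[586.8, 95.4, 22.8], [599.6, 120.0, 75.4], [617.9, 128.8, 86.0]]
  n1 70 [594.4  41.8  70.8]
scene 20 [[603.0, 141.3, 64.3], [613.7, 144.9, 66.7], [620.9, 147.4, 71.7]]
  n1 9 [602.4  60.6  71. ]
wrist 1048 [[593.0, 140.5, 60.2], [606.0, 146.1, 66.4], [619.9, 148.9, 72.0]]
  n1 1097 [604.2  61.8  62.4]
[605.33958679 139.58345578  79.31119106] [-0.84904107  2.46656174  6.9801715 ]
```

View pics/l1.png

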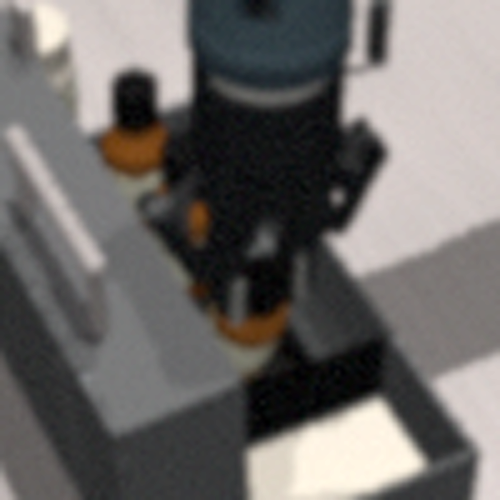

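The scene crop shows the bottle partly raised, held at the cap (265,290). Its shoulder at y=148 matches a 19° tilt, so it is pivoting as planned.

Call:
apply_moves(commands=[-0.023, 0, -0.002, 0, -0.046, 0, -0.002, 0, -0.066, 0, -0.002, 0, -0.085, 0, -0.001, 0, -0.1, 0, 0, 0, -0.113, 0, 0.002, 0, -0.12, 0, 0.002, 0, -0.12, 0, 0.002, 0])

```text
clock: 15.22
tool_pos: [605.0, 108.4, 77.9]
tool_rot: [3.14, -0.001, 1.572]
force: [-0.5, 0.3, 6.9]
gripper_width: 27.2
finger_force: 22.3
```

```bash
python3 look.py; cp pics/look.png pics/l2.png
```

```text
top 30 [[593.2, 92.3, 63.3], [603.3, 96.4, 71.2], [614.3, 98.8, 79.6]]
  n1 72 [594.4  42.8  70.4]
scene 70 [[593.3, 115.9, 63.3], [611.3, 124.3, 70.9], [621.8, 131.5, 77.7]]
  n1 0 
wrist 2616 [[590.6, 115.3, 54.7], [606.2, 124.7, 68.9], [621.7, 130.3, 77.2]]
  n1 2505 [603.6  55.6  70.1]
[605.03915401 108.40273606  77.89731121] [-0.46272165  0.91243713  7.50819943]
```

Call:
apply_moves(commands=[0, 0, 0, 0, 0, 0, 0, 0, 0, 0, 0, 0, 0, 0, 0, 0], claw=0.25)

```text
clock: 15.88
tool_pos: [603.9, 108.1, 76.7]
tool_rot: [-3.141, 0.0, 1.572]
force: [-0.3, 0.0, -0.3]
gripper_width: 53.2
finger_force: 0.0
```

Call:
apply_moves(commands=[0, 0, -0.1, 0, 0, 0, -0.3, 0, 0, 0, -0.5, 0, 0, 0, -0.7, 0, 0, -0.2, -0.8, 0, 0, -0.4, -0.8, 0, 0, -0.5, -0.8, 0, 0, -0.5, -0.8, 0, 0, -0.5, -0.8, 0])

```text
clock: 17.0
tool_pos: [480.0, 108.1, 277.1]
tool_rot: [3.14, -0.0, 1.572]
force: [0.5, -0.1, 0.1]
gripper_width: 53.3
finger_force: 0.0
```

```bash
python3 look.py
python3 - <<'E'
from h import *
c=capture("scene")
cv2.imwrite("pics/final.png",np.clip(cv2.resize(c["frame"][140:340,210:470],None,fx=3,fy=3,interpolation=cv2.INTER_CUBIC)*1.5,0,255).astype(np.uint8))
c=capture("wrist");P=pts(c);f=c["frame"].astype(int)
m=(P[...,0]>570)&(P[...,0]<640)&(P[...,1]>80)&(P[...,1]<135)&(P[...,2]>95)&(P[...,2]<125)
print("cap",m.sum(),np.percentile(P[m],[3,50,97],axis=0).round(1).tolist())
E
```

```text
top 82 [[586.9, 91.3, 64.3], [594.7, 101.5, 71.3], [614.1, 124.0, 89.2]]
  n1 69 [594.4  42.2  71.1]
scene 82 [[590.5, 102.6, 65.1], [611.6, 120.4, 71.8], [622.0, 127.5, 77.3]]
  n1 71 [608.1  53.8  72. ]
wrist 672 [[587.6, 94.3, 55.9], [595.4, 116.9, 68.8], [614.6, 126.2, 75.9]]
  n1 618 [596.5  53.2  68.6]
[479.96373501 107.79084589 276.71352522] [-0.41160994  0.38980314 -0.56250553]
cap 816 [[593.1, 96.9, 96.9], [604.2, 109.8, 108.8], [617.6, 121.1, 110.3]]
```

View pics/final.png

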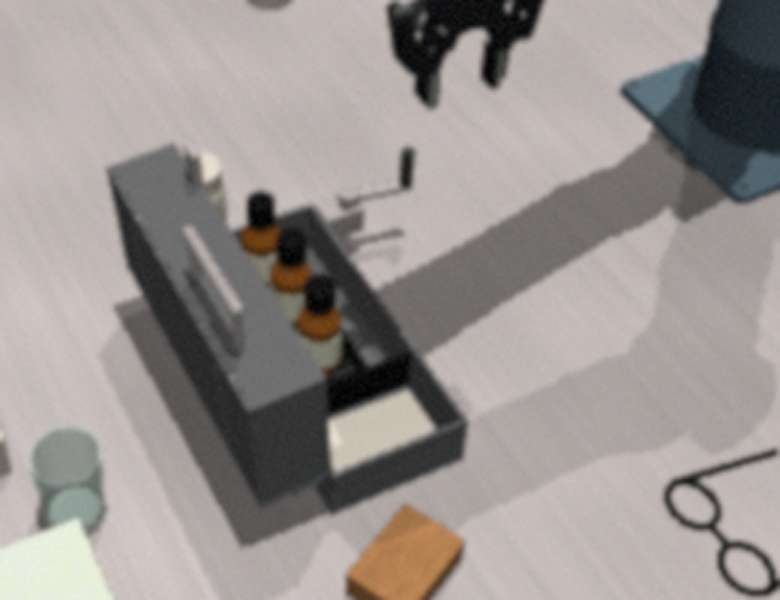

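All three bottles stand upright, with the restored one's cap at (320,295). The lid is open and the latch peg at (407,165) is free. The cap top measures 110 mm, matching the 111 mm expected for a bottle standing on the lane floor.

```bash
python3 -c "
from rig import bot
print(bot.finish_job())"
```

```text
the job is handed in; nothing more can be done
None
```

The job is handed in, but no verdict came back: in the last images the latch is free, the lid stands open, all three bottles are upright, nothing else on the bench looks moved and the arm is clear, at about 17 s on the clock.

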